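# Locate the collector plate on the battery pack and set the welder dial

## Task

Ready this battery pack for spot welding: without lifting the copper plate off the pack, nudge it up along the aluminium fence until its hole drops over the locating pin and it lies flat on the white deck, square with the fence. Then turn the welder's sloping dial click by click to the green mark (position 3), let go, and leave the other things on the bench where they stand.

Things in the scene. Friction and masses are not known exactly. Their poses are not given: they have to be found in the camera images.
- pack: Fixed battery pack of blue cells, white flat deck on top. Origin on the table under it; x points across the pack to the fence, y along the fence, z up. Deck top at z = 80 mm, x -100..80, y -113..113 mm. The pin stands at x 0, y 20 mm; red stripes on the fence's top and on the deck's -x rim mark that y, as the plate hides the pin at the start.
- fence (a point): Foot of the aluminium fence's straight face on the deck, midway along it (pack x 48.5, y 0 mm). The face looks to the pack's -x; the fence is 12 mm thick, 20 mm tall and 200 mm long along y.
- pin (a point): Foot of the fixed steel locating pin, on the deck: 10 mm diameter, 9 mm tall, with a ball-shaped tip from 4 mm up. Axes as the pack's.
- plate: Loose flat copper plate, 96 (x) by 120 (y) by 5 mm, 0.15 to 0.31 kg, too wide to grasp; origin at the centre of its underside, z up. At the start it rests on the pin's tip, +y end propped up 5 degrees, -y edge on the deck; 6 to 40 mm off the fence, turned up to 10 degrees. 1 to 2 N slides it.
- hole (a point): Centre of the plate's only hole, round, 15 mm, at its underside, 8 mm from the plate's centre towards its +y end. It starts 20 to 42 mm short of the pin in the pack's y. With the plate flush against the fence and y along the pack's y, the hole is in line with the pin (within 1 mm), and pushing in +y along the fence makes it drop over the pin.
- console: Fixed spot welder control box; origin on the table under it, front to -x. Its black 190 x 200 mm face slopes up from the front, its normal 40 degrees from vertical towards -x; face centre at x 15, z 110 mm. Seven dots, 30 degrees apart on a 47 mm radius round the dial, mark positions 0 to 6: 3 is the large green dot, up the slope from the dial; 0 is on the +y side.
- dial_grip (a point): Point on the dial's axis at half the height of its grip bar, 22 mm above the sloping face. z: the dial's axis, out of the face; x: along the grip bar towards the end with the white pointer. The bar is 46 mm long (x), 13 mm thick (y), 24 mm tall, from 7 to 31 mm above the face, on a round skirt of 27 mm radius.
- dial (a joint): Angle of the dial (rad), growing clockwise as seen looking onto the face: position k is k x 0.524 rad (30 degrees), position 3 (green) 1.571, stops at 0 and 3.142. It clicks into a detent at each position; about 0.1 N m turns it. It starts in position 0, 1 or 2.
- spool: Bystander: solder wire spool with blue flanges, 60 mm diameter, 50 mm tall; origin under its centre.
- tape: Bystander: amber roll of tape lying flat, 80 mm diameter, 19 mm tall; origin under its centre.
- cover: Bystander: black plastic end cover, 100 x 55 x 35 mm; origin under its centre.
- cell_a: Bystander: blue battery cell standing, 21 mm diameter, 70 mm tall; origin under its centre.
- driver: Bystander: screwdriver lying down, grey handle, 170 mm long; origin under its middle.
Things that resemble listed ones, but are neither listed nor needed, are in the scene too. Several things have the shape of the plate; the one meant has the colours described above.

How it is judged:
By the outcome, as a careful person would: the job done as asked, in the order asked, and still so for the second after the job is handed in, with the robot touching nothing.
It also fails if it takes over 58 s, if anything falls off the work surface, if the arm or the gripper's body presses on something with over 40 N, if the wrist force passes 120 N, or if a joint passes its speed limit or range.

## Robot

A 6-joint arm with a two-finger parallel gripper is mounted at the origin on the work surface. World frame = base frame: x ahead of the robot, y to its left, z up, the work surface at z = 0. Lengths are in m, angles in degrees, forces in N, time in s.
With the tool pointing down it reaches from about 0.25 to 0.725 m from the base axis. Payload 9.7 kg.
Tool frame: the origin (TCP) lies on the centre line of the jaws, within the pads' length; the fingertips stand 22 mm ahead of it and the grasp point (between the pads) lies 3 mm ahead of it; z points along the fingers, y is the direction in which the jaws open and shut (so a half turn about z gives the same grasp; the last joint's range is limited). The gripper opens to 85 mm and grips with 20 to 120 N. Pads are 22 mm wide; open, the fingers measure 114 mm over their backs; the gripper's body (76 mm by 85 mm) begins 54 mm behind the grasp point. The pads swing forward as they close: fully open they stand 13 mm farther back than shut.
Start: joints at [77.235, 4.979, 10.078, 95.1, 0, 90], TCP at [0.122, 0.536, 0.217] pointing down, gripper open.
Joint ranges: [-179.16, 179.16], [-48.56, 103.87], [-65.8, 70.77], [-126.05, 130.52], [-82.76, 87.17], [-180, 180]. Speed limits (degrees/s): [127.2, 127.2, 147.25, 180, 180, 180].

## Interface

Orientations are given as [roll, pitch, yaw] about the fixed x, y, z axes, in that order (R = Rz(yaw) Ry(pitch) Rx(roll)).
In Python, from workcell import monitor, eyes, job gives the robot as it stands. The module is installed in compiled form; this text tells all that it offers.
- The arm moves only by the tool drive_tool, never from a script. Its argument "plan" is a list of rows, each a list of 3 entries, a list of its own where there are three numbers: the opening, from 0 (shut) to 1 (fully open), then the shift along the world's x, y, z in m, then the turn about the world's z in degrees. In form: [[gripper, [x, y, z], yaw], ...]. A call has 1 to 10 rows; each row shifts and turns the commanded pose from where the row before left it; what a row does not reach is not made up. A row lasts 1/8 s, in which the tool goes at most 62.5 mm and 10.7 degrees, less where a joint would pass 70% of its speed; a pose out of reach is approached as far as the arm can. A call is refused whole if a number of a shift passes 0.0625 or a number of a turn 10.7, either way. A call with a gripper value outside its range is refused whole. The fingers move at their own pace and stop on an object; "grip_force" is the grip in N (left out, the last holds). Time passes only in rows, so rows that do not move let the fingers close. It gives the time, the measured TCP pose, the force and the opening at its end, in the units of the state.
- monitor.get_obs(): the state, without advancing time (a new reading comes with each control period).
- eyes.camera(name): name is "scene" or "top" or "wrist"; returns (picture, depth): 480x640x3 uint8, red, green, blue; 480x640 float32, m along the optical axis (not along the pixel's ray), 0 where there is no reading.
- eyes.camera_params(name): a dict with "fx", "fy", "cx", "cy" (pixels), "dist_coeffs" ([k1, k2, p1, p2, k3] as OpenCV has them; the pictures are not rectified), "extrinsics" (4x4, takes a point from world to camera coordinates); the wrist camera has in their place "mount" (4x4, takes a point from camera to tool coordinates, whose origin is the TCP and whose axes are the flange's). Camera axes: x right, y down, z forward; pixel columns grow to the right and rows downward; lengths in m; the calibration is good to about 2 mm. A picture is of the moment at which its call begins: read the wrist's pose just before it. camera_params takes no time and is no camera call.
- job.job_done(): hands the job in, once; it reports no verdict.
The state is a dict: "time": time; "q": joint angles; "qd": joint speeds; "joint_efforts": joint torques, N m; "ee_pos": TCP position; "tcp_rot": TCP orientation; "wrist_force": force on the tool from outside, world axes, zero at the start; "torque": the same for the moment, N m; "opening": finger opening in m.
Only numpy, scipy, OpenCV 4.12 (cv2) and the standard library are available. Lean on these libraries where they do the work, as an engineer would, in place of code of your own. Each camera call takes 0.05 s, during which the arm holds its last target.

## Working session

There is one attempt and no reset: what is moved stays moved. The work goes in short steps, Python scripts to look and compute and a tool call to move; the robot and the scene stay as the last step left them, time stands still between calls to the robot, and variables do not carry over. Pictures are saved under pics/ and viewed, and the job is handed in when it is done.

Besides the shell and the picture viewer there is one more tool, called after "Call:" as a command line: name --argument value ..., lists and objects as JSON in quotes. drive_tool: Moves the arm, as the interface text tells. Its arguments: {"type":"object","properties":{"plan":{"type":"array","items":{"type":"array"}},"grip_force":{"type":"number"}},"required":["plan"]}

```bash
mkdir -p pics; cat > h.py <<'E'
import numpy as np,cv2
from workcell import monitor,eyes,job
from scipy.spatial.transform import Rotation as R
def P(name):
    p=eyes.camera_params(name)
    K=np.array([[p['fx'],0,p['cx']],[0,p['fy'],p['cy']],[0,0,1.]])
    return p,K,np.array(p['dist_coeffs'],float)
def c2w(name,pose=None):
    p,K,d=P(name)
    if name=='wrist':
        T=np.eye(4);T[:3,:3]=R.from_euler('xyz',pose[1],degrees=True).as_matrix();T[:3,3]=pose[0]
        return T@np.array(p['mount'])
    return np.linalg.inv(np.array(p['extrinsics']))
def grab(name,tag):
    o=monitor.get_obs();im,dp=eyes.camera(name)
    cv2.imwrite(f'pics/{tag}.png',im[:,:,::-1]);np.savez(f'pics/{tag}.npz',im=im,dp=dp,T=c2w(name,(o['ee_pos'],o['tcp_rot'])),name=name)
    return o
def load(tag): 
    z=np.load(f'pics/{tag}.npz');return z['im'],z['dp'],z['T'],str(z['name'])
def pix(tag,uv,z=None):
    """world pts of pixels; z: intersect plane height else depth"""
    im,dp,T,name=load(tag);p,K,d=P(name)
    uv=np.array(uv,float).reshape(-1,2)
    n=cv2.undistortPoints(uv.reshape(-1,1,2),K,d).reshape(-1,2)
    r=np.c_[n,np.ones(len(n))]
    if z is None:
        D=np.array([np.median([v for v in dp[int(b)-1:int(b)+2,int(a)-1:int(a)+2].ravel() if v>0] or [np.nan]) for a,b in uv])
        return (r*D[:,None])@T[:3,:3].T+T[:3,3]
    w=r@T[:3,:3].T
    s=(np.asarray(z)-T[2,3])/w[:,2]
    return w*s[:,None]+T[:3,3]
def proj(tag,X):
    im,dp,T,name=load(tag);p,K,d=P(name);M=np.linalg.inv(T)
    X=np.asarray(X,float).reshape(-1,3)@M[:3,:3].T+M[:3,3]
    return cv2.projectPoints(X,np.zeros(3),np.zeros(3),K,d)[0].reshape(-1,2)
def crop(tag,x0,y0,x1,y1,s,out):
    im=load(tag)[0][y0:y1,x0:x1,::-1];cv2.imwrite(f'pics/{out}.png',cv2.resize(im,None,fx=s,fy=s,interpolation=cv2.INTER_CUBIC))
E
python3 - <<'E'
from h import *
for n in ['top','scene','wrist']: o=grab(n,n+'0')
print(o)
for n in ['top','scene','wrist']: print(n,c2w(n,(o['ee_pos'],o['tcp_rot'])).round(3).tolist())
E
```

```text
{'time': 0.1, 'q': array([7.72335916e+01, 5.00712636e+00, 1.00390775e+01, 9.50984317e+01,
       1.30435651e-03, 9.00003440e+01]), 'qd': array([ 0.00100489,  0.0416698 ,  0.12589773, -0.05932294,  0.01511598,
       -0.05079581]), 'joint_efforts': array([-3.96606065e-04, -5.21563661e+01,  4.65651119e+01,  1.60138356e-02,
        8.01944367e-06,  1.51521206e-06]), 'ee_pos': array([0.12148327, 0.53619624, 0.2166626 ]), 'tcp_rot': array([-1.79933519e+02, -1.30395649e-03,  1.67233246e+02]), 'wrist_force': array([-0.0249192 ,  0.11342075, -0.54444513]), 'torque': array([-0.05189644,  0.00198245,  0.00423748]), 'opening': 0.08546234647207271}
top [[-0.024, -0.996, 0.09, 0.413], [-1.0, 0.024, 0.006, -0.003], [-0.008, -0.09, -0.996, 1.191], [0.0, 0.0, 0.0, 1.0]]
scene [[0.421, 0.676, -0.605, 1.405], [0.907, -0.324, 0.269, -0.387], [-0.014, -0.662, -0.749, 1.174], [0.0, 0.0, 0.0, 1.0]]
wrist [[0.221, 0.924, 0.313, 0.04], [0.975, -0.209, -0.072, 0.554], [-0.001, 0.321, -0.947, 0.374], [0.0, 0.0, 0.0, 1.0]]
```

View pics/top0.png

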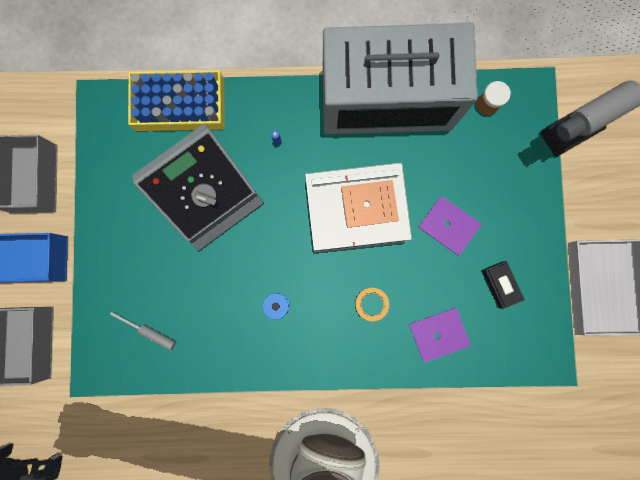

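View pics/scene0.png

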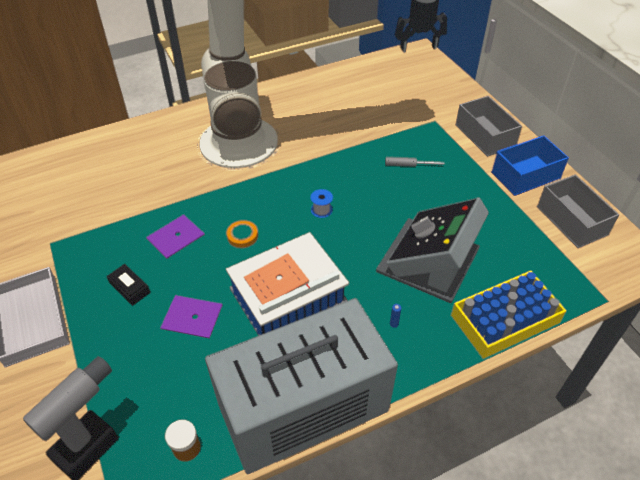

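View pics/wrist0.png

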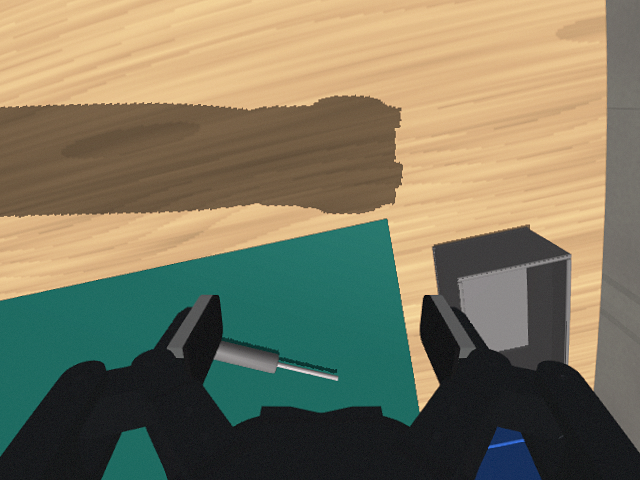

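```bash
python3 - <<'E'
from h import *
crop('top0',295,155,420,260,6,'c_pack')
crop('top0',125,120,270,255,5.5,'c_con')
crop('scene0',215,220,360,340,5.5,'c_spack')
E
```

```text
(no output)
```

View pics/c_pack.png

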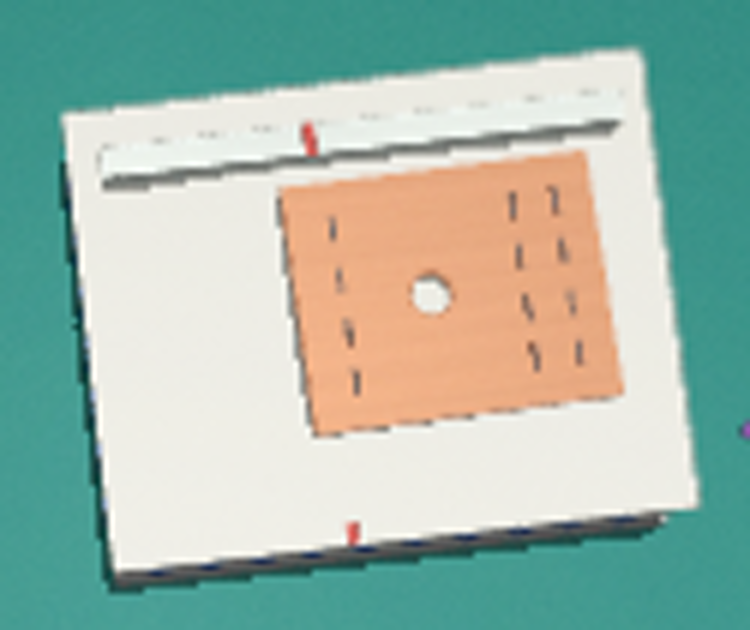

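View pics/c_con.png

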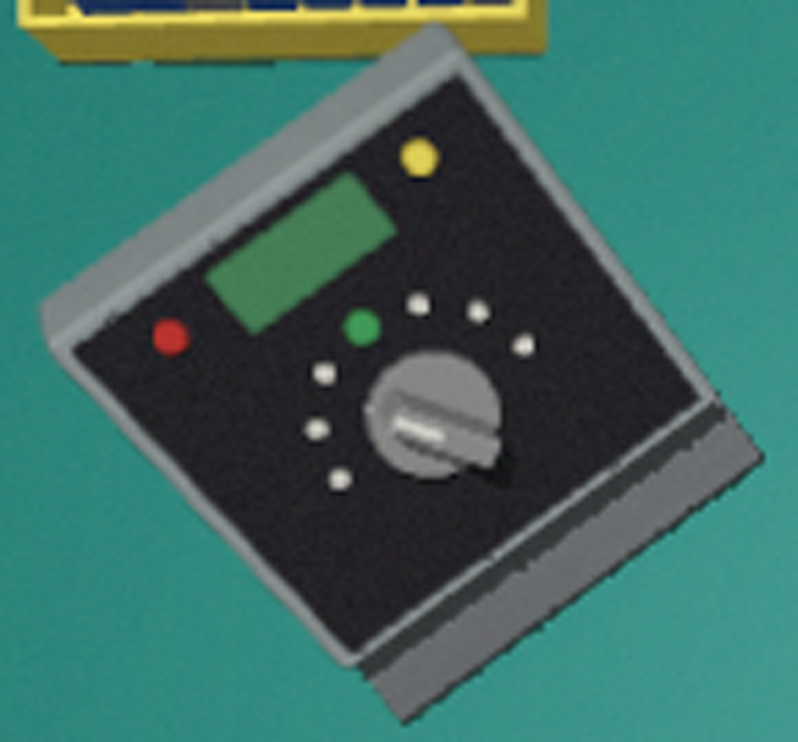

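View pics/c_spack.png

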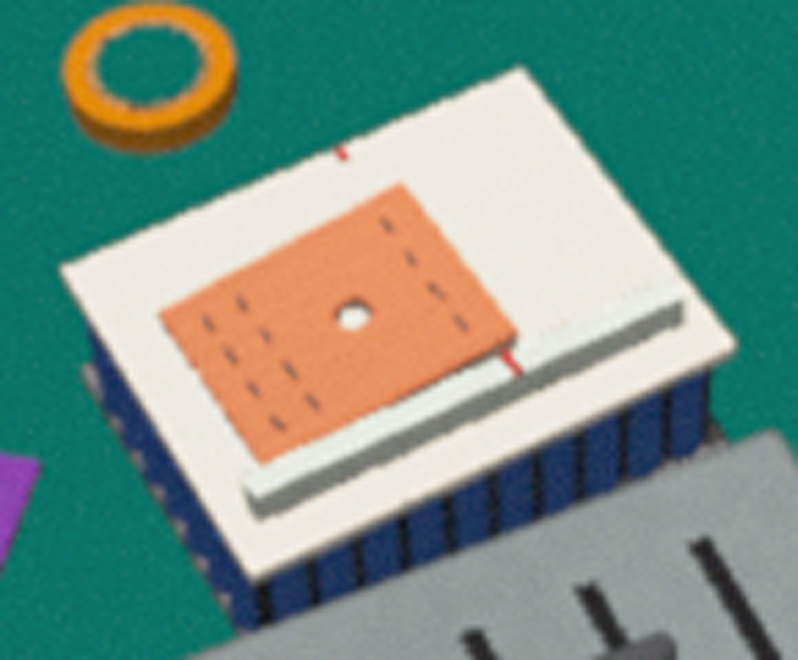

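```bash
cat > fit.py <<'E'
from h import *
def rigid(model,w):
    m=np.array(model,float)[:,:2];w=np.array(w)[:,:2]
    mc,wc=m.mean(0),w.mean(0);A=(m-mc).T@(w-wc);a=np.arctan2(A[0,1]-A[1,0],A[0,0]+A[1,1])
    c,s=np.cos(a),np.sin(a);Rm=np.array([[c,-s],[s,c]]);t=wc-Rm@mc
    return np.degrees(a),t,((m@Rm.T+t)-w)*1000
E
python3 - <<'E'
from fit import *
def f(c,s,o): return np.array(c)/s+np.array(o)
u=f([(64,114),(640,48),(699,508),(113,572)],6,(295,155))-0.08
w=pix('top0',u,0.08)
print(rigid([(.08,.113),(.08,-.113),(-.1,-.113),(-.1,.113)],w))
# scene
us=f([(520,68),(62,268),(250,580),(736,348)],5.5,(215,220))
ws=pix('scene0',us,0.08)
print('scene',rigid([(-.1,.113),(-.1,-.113),(.08,-.113),(.08,.113)],ws))
a,t,_=rigid([(.08,.113),(.08,-.113),(-.1,-.113),(-.1,.113)],w)
c,s=np.cos(np.radians(a)),np.sin(np.radians(a));Rm=np.array([[c,-s],[s,c]])
def topack(w): return ((w[:,:2]-t)@Rm*1000).round(1)
st=f([(308,138),(352,533)],6,(295,155))
print('stripes',topack(pix('top0',st[:1],0.1)),topack(pix('top0',st[1:],0.08)))
# plate top corners: order (+x,+y),(+x,-y),(-x,-y),(-x,+y)
pc=f([(278,186),(586,151),(624,394),(313,436)],6,(295,155))
wp=pix('top0',pc,[.0947,.0850,.0850,.0947])
print('plate',topack(wp)); print(rigid([(.048,.06),(.048,-.06),(-.048,-.06),(-.048,.06)],wp))
sc=f([(517,337),(262,462),(160,316),(402,184)],5.5,(215,220))
wp=pix('scene0',sc,[.0947,.0850,.0850,.0947]);print('plate scene',topack(wp)); print(rigid([(.048,.06),(.048,-.06),(-.048,-.06),(-.048,.06)],wp))
d=f([(340,480),(317,429),(324,373),(361,327),(418,304),(478,311),(524,345)],5.5,(125,120))
wd=pix('top0',d);print('dots',wd.round(4).tolist())
E
```

```text
(np.float64(4.937877843042114), array([ 0.60662599, -0.09610607]), array([[ 0.42419126,  0.82788314],
       [-0.16787009, -0.54393105],
       [ 0.0454028 , -0.45207866],
       [-0.30172397,  0.16812657]]))
scene (np.float64(4.8628769108900185), array([ 0.61002139, -0.09400269]), array([[ 1.07418802,  0.41074795],
       [ 0.52737304, -0.97929566],
       [-1.01589844,  0.12333051],
       [-0.58566262,  0.44521721]]))
stripes [[54.9 20.7]] [[-95.1  20.1]]
plate [[ 38.9  33.8]
 [ 41.2 -86.1]
 [-54.  -88.9]
 [-58.   31.6]]
(np.float64(6.429500680772264), array([ 0.6010188 , -0.12408387]), array([[-0.48652837, -0.02341462],
       [ 0.3980268 ,  0.0040187 ],
       [-0.41890861,  0.24817895],
       [ 0.50741018, -0.22878303]]))
plate scene [[ 43.   33.4]
 [ 39.5 -83.1]
 [-48.7 -86.4]
 [-53.4  31.7]]
(np.float64(5.696554901116259), array([ 0.60399755, -0.12251517]), array([[-0.82310193,  1.09988933],
       [ 4.62867271, -1.99689159],
       [-3.34307779, -0.65267323],
       [-0.46249299,  1.54967549]]))
dots [[0.6014, 0.2941, 0.0975], [0.6202, 0.2994, 0.1121], [0.6403, 0.2926, 0.1263], [0.6582, 0.2769, 0.1291], [0.6681, 0.255, 0.1247], [0.6671, 0.2329, 0.1144], [0.6561, 0.2175, 0.0985]]
```

Candidates for the plate: orange-copper plate on the white deck (top view 370,204) and purple plates at (450,225) and (440,334). The copper one on the pack (hole at 366,204) is the one meant; the close crop confirms it. Moving over the pack with the fingers closing.

Call:
drive_tool --plan '[[0,[0.027,-0.042,0.008],-4.8],[0,[0.027,-0.042,0.008],-4.8],[0,[0.027,-0.042,0.008],-4.8],[0,[0.027,-0.042,0.008],-4.8],[0,[0.027,-0.042,0.008],-4.8],[0,[0.027,-0.042,0.008],-4.8],[0,[0.027,-0.042,0.008],-4.8],[0,[0.027,-0.042,0.008],-4.8],[0,[0.027,-0.042,0],-4.8],[0,[0.027,-0.042,0],-4.8]]' --grip_force 30

```text
time: 1.4
ee_pos: [0.3922, 0.1149, 0.2814]
tcp_rot: [180.0, 0.0, 119.1]
wrist_force: [0.2, 0.9, -0.2]
opening: 0.0
```

Call:
drive_tool --plan '[[0,[0.027,-0.042,0],-4.8],[0,[0.027,-0.042,0],-4.8],[0,[0.027,-0.042,0],-4.8],[0,[0.027,-0.042,0],-4.8],[0,[0.027,-0.042,0],-4.8],[0,[0,0,0],0],[0,[0,0,0],0]]'

```text
time: 2.28
ee_pos: [0.5263, -0.0935, 0.281]
tcp_rot: [-179.9, -0.0, 95.2]
wrist_force: [-0.4, -0.6, -0.4]
opening: 0.0001
```

```bash
python3 - <<'E'
from h import *
o=grab('wrist','w1');grab('top','t1');print(o['time'],o['ee_pos'],o['tcp_rot'],o['wrist_force'],o['opening'])
E
```

```text
2.275 [ 0.52627644 -0.09348732  0.2809619 ] [-1.79948559e+02 -2.63623630e-02  9.52396971e+01] [-0.43097224 -0.60630235 -0.38277523] 0.00012428347019828196
```

View pics/w1.png

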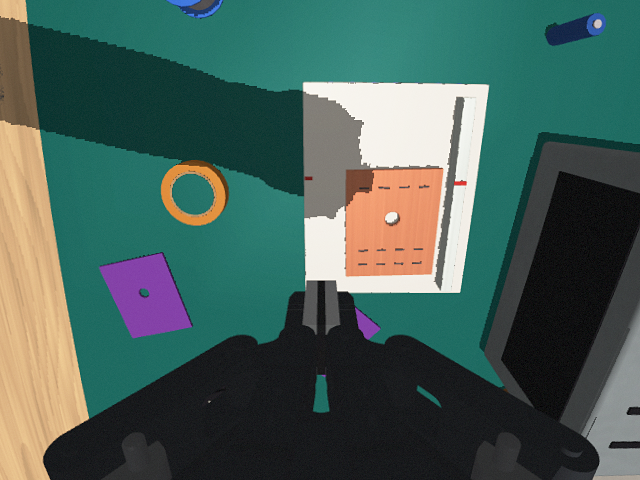

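```bash
python3 - <<'E'
from h import *
crop('w1',290,70,500,300,2.6*1.0,'cw1')
E
```

```text
(no output)
```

View pics/cw1.png

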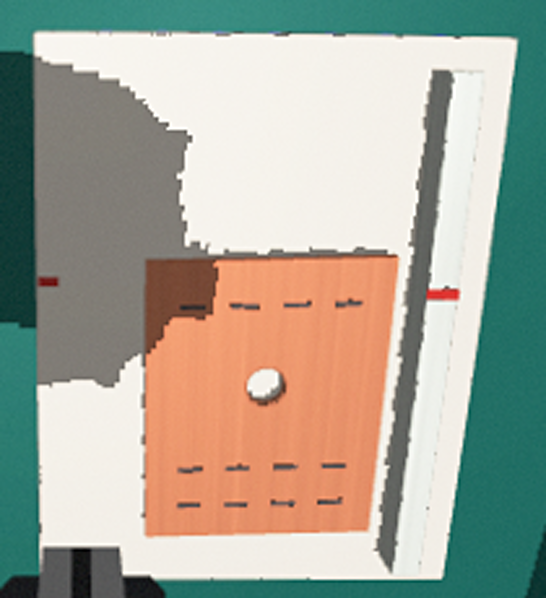

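```bash
python3 - <<'E'
from fit import *
f=lambda c:np.array(c)/2.6+np.array((290,70))-.1
M=[(.08,.113),(.08,-.113),(-.1,-.113),(-.1,.113)]
w=pix('w1',f([(516,39),(442,579),(40,575),(34,31)]),.08)
a,t,r=rigid(M,w);print(a,t,r)
c,s=np.cos(np.radians(a)),np.sin(np.radians(a));Rm=np.array([[c,-s],[s,c]])
tp=lambda w:((w[:,:2]-t)@Rm*1000).round(1)
print('stripe',tp(pix('w1',f([(443,295)]),.1)),tp(pix('w1',f([(48,282)]),.08)))
print('fence foot',tp(pix('w1',f([(431,71),(379,550)]),.08)))
wp=pix('w1',f([(398,257),(370,531),(146,535),(146,259)]),[.0947,.085,.085,.0947])
print(tp(wp),rigid([(.048,.06),(.048,-.06),(-.048,-.06),(-.048,.06)],wp))
print(tp(pix('w1',f([(266,386)]),.093)))
E
```

```text
4.947455956824604 [ 0.6079795  -0.09233354] [[ 0.91988471  0.86532074]
 [-0.11587334  0.11974066]
 [-0.48267424 -1.62822926]
 [-0.32133713  0.64316787]]
stripe [[55.  19.3]] [[-95.1  19.2]]
fence foot [[ 48.2 100.2]
 [ 49.9 -98.6]]
[[ 38.   32.7]
 [ 43.  -86.9]
 [-53.5 -89. ]
 [-57.6  31. ]] (np.float64(6.716282154813085), array([ 0.60291645, -0.12091771]), array([[ 0.54886101,  0.77667162],
       [-0.73771858,  0.2714137 ],
       [-0.09261628, -0.49156667],
       [ 0.28147385, -0.55651865]]))
[[ -8.4 -19.3]]
```

Call:
drive_tool --plan '[[0,[0.003,-0.037,-0.04],-0.3],[0,[0,0,-0.05],0],[0,[0,0,-0.05],0],[0,[0,0,-0.025],0],[0,[0,0,-0.006],0],[0,[0,0,0],0]]'

```text
time: 3.12
ee_pos: [0.5298, -0.1301, 0.1114]
tcp_rot: [179.9, 0.0, 95.0]
wrist_force: [0.1, -0.5, 0.2]
opening: -0.0003
```

Call:
drive_tool --plan '[[0,[0,0,-0.002],0],[0,[0,0,-0.002],0],[0,[0,0,0],0]]'

```text
time: 3.5
ee_pos: [0.5296, -0.1306, 0.1065]
tcp_rot: [180.0, 0.0, 94.9]
wrist_force: [0.1, -1.5, -0.2]
opening: -0.0003
```

Call:
drive_tool --plan '[[0,[0,0,-0.001],0],[0,[0,0,-0.001],0],[0,[0,0,0],0]]'

```text
time: 3.88
ee_pos: [0.5294, -0.1306, 0.1041]
tcp_rot: [-180.0, -0.0, 94.9]
wrist_force: [0.3, 0.2, -0.2]
opening: -0.0003
```

Call:
drive_tool --plan '[[0,[0.004,0,0],0],[0,[0.004,0,0],0],[0,[0,0,0],0]]'

```text
time: 4.25
ee_pos: [0.5378, -0.1306, 0.1042]
tcp_rot: [-180.0, -0.0, 94.9]
wrist_force: [0.3, 0.4, 0.1]
opening: -0.0003
```

```bash
python3 - <<'E'
from h import *
o=grab('wrist','w2');print(o['ee_pos'],o['wrist_force'])
E
```

```text
[ 0.53783717 -0.13055434  0.10417888] [0.29908691 0.4137339  0.14285842]
```

View pics/w2.png

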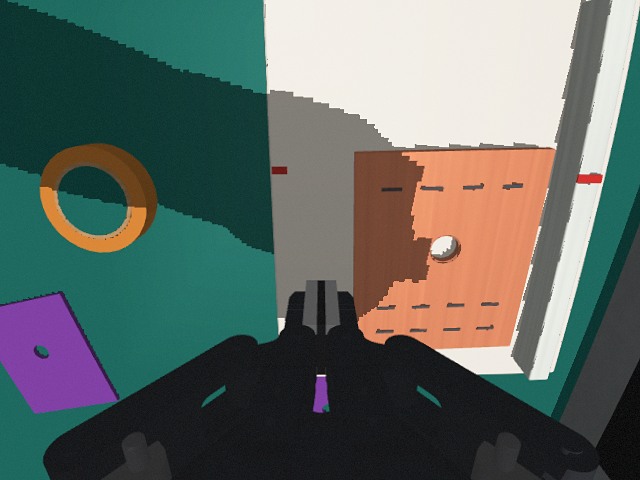

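The finger is beside the plate's −x edge (edge column ~355, finger right side ~357 at its base). Pushing toward the fence.

Call:
drive_tool --plan '[[0,[0.003,0,0],0],[0,[0.003,0,0],0],[0,[0.003,0,0],0],[0,[0,0,0],0]]'

```text
time: 4.8
ee_pos: [0.5467, -0.1306, 0.1042]
tcp_rot: [-180.0, -0.0, 94.9]
wrist_force: [1.2, -0.6, -0.1]
opening: 0.0001
```

Call:
drive_tool --plan '[[0,[0.002,0,0],0],[0,[0.002,0,0],0],[0,[0,0,0],0]]'

```text
time: 5.18
ee_pos: [0.5506, -0.1306, 0.1042]
tcp_rot: [-180.0, -0.0, 94.9]
wrist_force: [-0.5, 0.4, 1.1]
opening: -0.0001
```

```bash
python3 - <<'E'
from h import *
o=grab('wrist','w3');print(o['ee_pos'],o['wrist_force'])
E
```

```text
[ 0.55063121 -0.13057936  0.10424484] [-0.52943683  0.37040186  1.08915549]
```

View pics/w3.png

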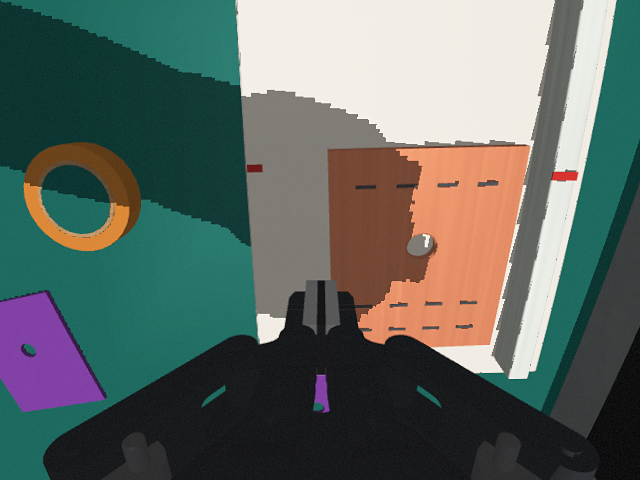

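Call:
drive_tool --plan '[[0,[0.002,0,0],0],[0,[0.002,0,0],0],[0,[0.001,0,0],0],[0,[0,0,0],0]]'

```text
time: 5.72
ee_pos: [0.5556, -0.1306, 0.1042]
tcp_rot: [-180.0, -0.0, 94.9]
wrist_force: [0.5, -0.4, 0.4]
opening: -0.0001
```

Call:
drive_tool --plan '[[0,[0.001,0,0],0],[0,[0.001,0,0],0],[0,[0,0,0],0]]'

```text
time: 6.1
ee_pos: [0.5576, -0.1306, 0.1043]
tcp_rot: [-180.0, -0.0, 94.9]
wrist_force: [0.2, -0.2, -1.0]
opening: -0.0001
```

Call:
drive_tool --plan '[[0,[0.001,0,0],0],[0,[0.001,0,0],0],[0,[0,0,0],0]]'

```text
time: 6.48
ee_pos: [0.5596, -0.1306, 0.1043]
tcp_rot: [-180.0, -0.0, 94.9]
wrist_force: [-0.1, 0.1, -0.7]
opening: 0.0003
```

```bash
python3 - <<'E'
from h import *
o=grab('wrist','w4');print(o['ee_pos'],o['wrist_force'])
E
```

```text
[ 0.55958468 -0.13058422  0.10426039] [-0.08266084  0.11892253 -0.65074849]
```

View pics/w4.png

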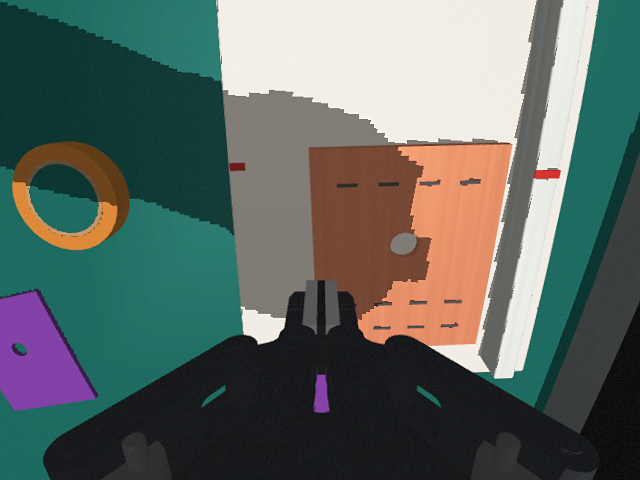

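```bash
python3 - <<'E'
from fit import *
o=monitor.get_obs();p=o['ee_pos']
im,dp,T,n=load('w4');print(P('wrist')[1][0,0],'cam z',T[2,3])
for d in (0,.01,.022,.03): print(d,proj('w4',p-[0,0,d]).round(0))
print('depth tip',pix('w4',[(312,285),(312,300),(330,285),(330,300),(312,325)]).round(4).tolist())
print('plate/edge depth', pix('w4',[(330,160),(400,160),(500,160),(400,290),(345,290),(300,250),(470,335)]).round(4).tolist())
pk=lambda x,y,z:[0.608+.9963*x-.0863*y,-.0935+.0863*x+.9963*y,z]
print(proj('w4',[pk(-.0575,.031,.0947),pk(-.0535,-.089,.085),pk(-.055,-.03,.089)]).round(0))
crop('w4',280,130,520,360,3,'cw4')
E
```

```text
351.40329052681165 cam z 0.26144837982494196
0 [[322. 281.]]
0.01 [[322. 273.]]
0.022 [[322. 263.]]
0.03 [[322. 257.]]
depth tip [[0.5544, -0.1205, 0.1275], [0.5547, -0.1202, 0.1404], [0.562, -0.1195, 0.1282], [0.5617, -0.1196, 0.1404], [0.5551, -0.1207, 0.1565]]
plate/edge depth [[0.5583, -0.0716, 0.095], [0.5913, -0.0687, 0.0946], [0.6394, -0.0642, 0.0945], [0.6041, -0.1404, 0.0886], [0.5735, -0.1425, 0.0894], [0.5469, -0.1245, 0.0805], [0.6519, -0.1684, 0.0862]]
[[309. 149.]
 [318. 349.]
 [315. 264.]]
```

View pics/cw4.png

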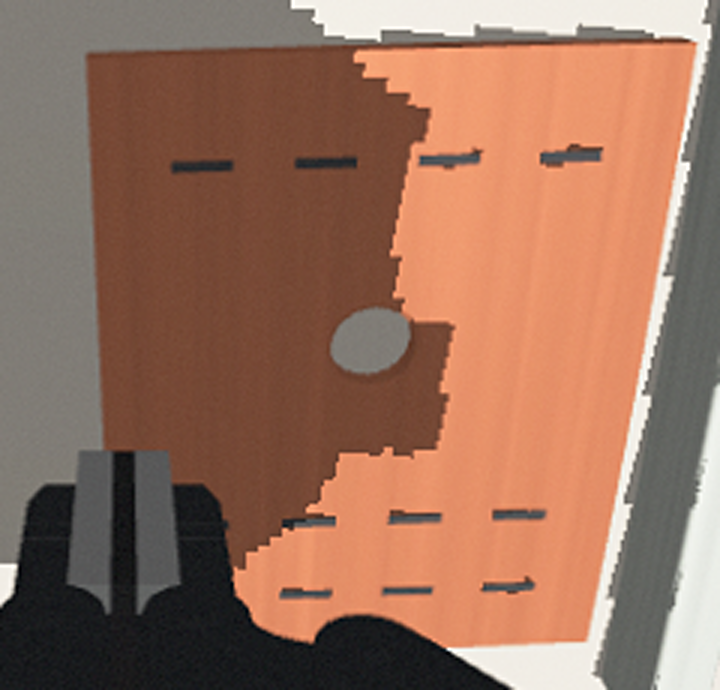

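Measured: plate has not moved (its −x edge and the deck's rim both shifted 18 px), and the depth puts the shut fingertips at z≈0.125, above the plate – so the tips sit higher than I assumed. Backing off and probing down to the deck.

Call:
drive_tool --plan '[[0,[-0.012,0,0],0],[0,[-0.012,0,0],0],[0,[0,0,-0.01],0],[0,[0,0,-0.01],0],[0,[0,0,-0.005],0],[0,[0,0,0],0]]'

```text
time: 7.28
ee_pos: [0.5353, -0.1305, 0.0785]
tcp_rot: [-179.9, -0.0, 94.9]
wrist_force: [0.5, -0.3, 0.0]
opening: -0.0001
```

```bash
python3 - <<'E'
from fit import *
o=grab('wrist','w5');p=o['ee_pos'];print(p,o['wrist_force'])
grab('scene','s5')
print('depth tip',pix('w5',[(312,282),(312,285),(312,300),(330,285),(330,300)]).round(4).tolist())
print(proj('s5',[p,p-[0,0,.022],p+[0,0,.02]]))
crop('s5',215,200,375,320,5,'cs5')
E
```

```text
[ 0.53530733 -0.13048493  0.07850373] [ 0.53788653 -0.30356447  0.02396689]
depth tip [[0.5301, -0.1207, 0.0986], [0.5301, -0.1201, 0.1024], [0.5304, -0.1204, 0.1141], [0.5378, -0.1198, 0.1018], [0.5375, -0.1198, 0.1141]]
[[261.96662292 261.94857914]
 [262.67585823 267.7810482 ]
 [261.30805644 256.52644235]]
```

View pics/cs5.png

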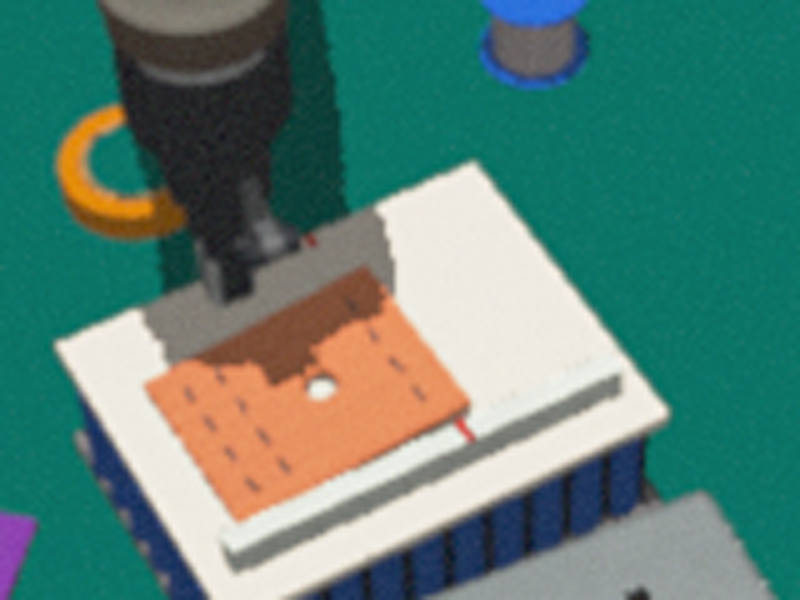

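Confirmed by both cameras: shut tips are ~19 mm above the reported TCP. Continue down by touch.

Call:
drive_tool --plan '[[0,[0,0,-0.006],0],[0,[0,0,-0.005],0],[0,[0,0,0],0]]'

```text
time: 7.75
ee_pos: [0.5352, -0.1305, 0.0676]
tcp_rot: [-179.9, -0.0, 94.9]
wrist_force: [-0.6, -0.3, 0.3]
opening: -0.0004
```

Call:
drive_tool --plan '[[0,[0,0,-0.002],0],[0,[0,0,-0.001],0],[0,[0,0,0],0]]'

```text
time: 8.12
ee_pos: [0.5357, -0.1306, 0.0661]
tcp_rot: [180.0, 0.0, 94.9]
wrist_force: [-1.4, 0.8, 5.5]
opening: -0.0003
```

Call:
drive_tool --plan '[[0,[0,0,-0.001],0],[0,[0,0,0],0]]'

```text
time: 8.38
ee_pos: [0.5357, -0.1306, 0.066]
tcp_rot: [179.9, 0.0, 94.9]
wrist_force: [-5.6, 1.4, 11.7]
opening: -0.0
```

Deck touched at TCP z=0.066 (tip 14 mm above TCP). Lift 1.5 mm clear and push +x.

Call:
drive_tool --plan '[[0,[0,0,0.004],0],[0,[0.004,0,0],0],[0,[0.003,0,0],0],[0,[0.002,0,0],0],[0,[0.002,0,0],0],[0,[0,0,0],0]]'

```text
time: 9.12
ee_pos: [0.5466, -0.1306, 0.0681]
tcp_rot: [-180.0, -0.0, 94.9]
wrist_force: [-0.4, 0.5, 0.5]
opening: -0.0001
```

Call:
drive_tool --plan '[[0,[0.002,0,0],0],[0,[0.002,0,0],0],[0,[0,0,0],0]]'

```text
time: 9.5
ee_pos: [0.5504, -0.1305, 0.0682]
tcp_rot: [-180.0, -0.0, 94.9]
wrist_force: [-2.2, 0.3, -0.6]
opening: -0.0004
```

```bash
python3 - <<'E'
from h import *
o=grab('wrist','w6');print(o['ee_pos'],o['wrist_force'])
E
```

```text
[ 0.55041805 -0.13047036  0.06816253] [-2.16173345  0.27160541 -0.61015979]
```

View pics/w6.png

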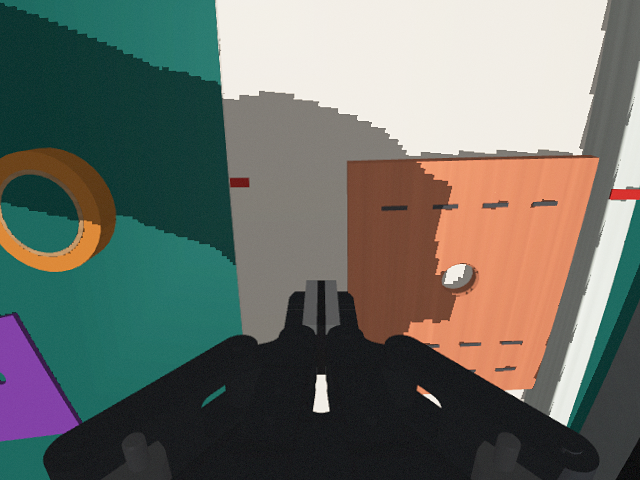

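Force −2.2 N: the plate is now sliding, its +x side nearing the fence (lower right corner ~ (533,388)). Continue.

Call:
drive_tool --plan '[[0,[0.002,0,0],0],[0,[0.001,0,0],0],[0,[0,0,0],0]]'

```text
time: 9.93
ee_pos: [0.5513, -0.1302, 0.0678]
tcp_rot: [-179.7, -0.1, 94.9]
wrist_force: [-13.2, 2.8, 3.6]
opening: 0.0001
```

Call:
drive_tool --plan '[[0,[0.001,0,0],0],[0,[0.001,0,0],0],[0,[0,0,0],0]]'

```text
time: 10.3
ee_pos: [0.5517, -0.13, 0.0676]
tcp_rot: [-179.6, -0.1, 94.9]
wrist_force: [-21.4, 3.7, 7.1]
opening: -0.0
```

Call:
drive_tool --plan '[[0,[0.001,0,0],0],[0,[0.001,0,0],0],[0,[0,0,0],0]]'

```text
time: 10.68
ee_pos: [0.552, -0.1299, 0.0674]
tcp_rot: [-179.4, -0.1, 94.9]
wrist_force: [-28.9, 4.0, 11.6]
opening: -0.0
```

```bash
python3 - <<'E'
from h import *
o=grab('wrist','w7');print(o['ee_pos'],o['wrist_force'])
E
```

```text
[ 0.55197114 -0.12993534  0.06744797] [-28.93677542   3.97750971  11.6147432 ]
```

View pics/w7.png

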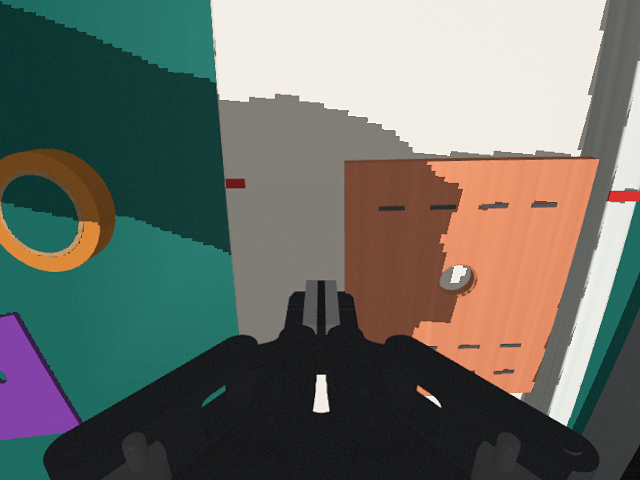

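Plate is against the fence (29 N). Backing off and checking from above.

Call:
drive_tool --plan '[[0,[-0.012,0,0],0],[0,[-0.01,0,0.01],0],[0,[0,0,0.05],0],[0,[0,-0.02,0.05],0],[0.5,[0,-0.03,0.05],0],[0.5,[0,0,0],0]]'

```text
time: 11.48
ee_pos: [0.5369, -0.1827, 0.2336]
tcp_rot: [179.6, 0.2, 94.8]
wrist_force: [-0.2, -0.4, -0.2]
opening: 0.0356
```

```bash
python3 - <<'E'
from h import *
o=grab('wrist','w8');print(o['ee_pos'],o['wrist_force'],o['opening'])
crop('w8',220,30,560,300,2.3,'cw8')
E
```

```text
[ 0.53688927 -0.18267121  0.23362976] [-0.20706118 -0.38673269 -0.19009735] 0.035634851338837405
```

View pics/w8.png

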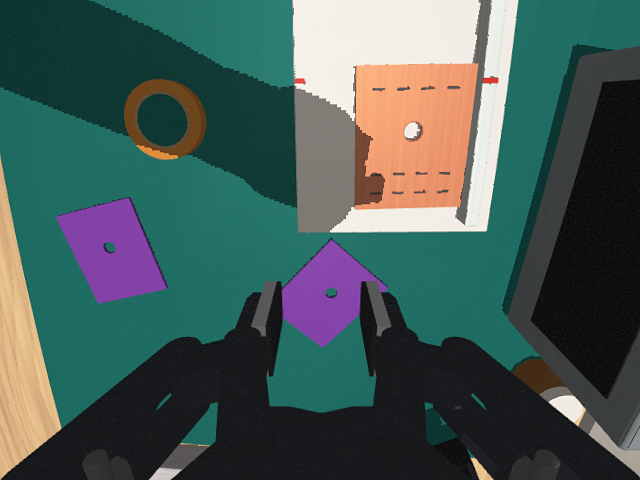

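View pics/cw8.png

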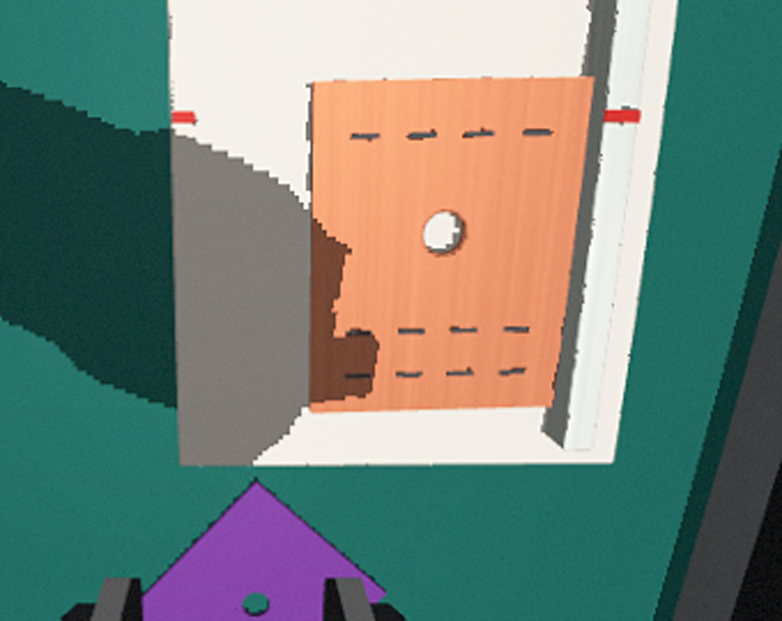

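```bash
cat >> fit.py <<'E'
def tp(w,a=4.95,t=(.608,-.0935)):
    c,s=np.cos(np.radians(a)),np.sin(np.radians(a));return ((np.array(w)[:,:2]-t)@np.array([[c,-s],[s,c]])*1000).round(1)
PL=[(.048,.06),(.048,-.06),(-.048,-.06),(-.048,.06)]
E
python3 - <<'E'
from fit import *
f=lambda c:np.array(c)/2.3+np.array((220,30))-.1
wp=pix('w8',f([(594,77),(553,407),(310,413),(313,82)]),[.0947,.085,.085,.0947])
print(tp(wp),rigid(PL,wp))
print('deck',tp(pix('w8',f([(612,464),(180,465)]),.08)),'stripes',tp(pix('w8',f([(622,116)]),.1)),tp(pix('w8',f([(184,118)]),.08)))
print('fence foot',tp(pix('w8',f([(543,432),(590,0)]),.08)))
print('hole',tp(pix('w8',f([(444,232)]),.093)))
# finger depth
print(pix('w8',[(270,288),(375,288),(262,320),(380,320)]).round(3).tolist())
E
```

```text
[[ 46.   33.8]
 [ 49.5 -86.2]
 [-47.2 -88.4]
 [-50.4  30.9]] (np.float64(6.50159040915034), array([ 0.60982311, -0.12092169]), array([[-0.17334989,  0.02363383],
       [-0.39897935,  0.00917819],
       [ 0.35520093, -0.31323117],
       [ 0.21712831,  0.28041915]]))
deck [[  79.8 -112.2]
 [ -99.2 -111.7]] stripes [[55. 21.]] [[-94.9  20.4]]
fence foot [[ 48.8 -98.2]
 [ 47.9  60.7]]
hole [[ -1.7 -18.6]]
[[0.514, -0.174, 0.259], [0.558, -0.17, 0.26], [0.514, -0.174, 0.283], [0.556, -0.17, 0.283]]
```

```bash
python3 - <<'E'
from fit import *
crop('w7',330,130,640,420,2.5,'cw7')
crop('w8',420,50,520,240,4,'cw8b')
E
```

```text
(no output)
```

View pics/cw7.png

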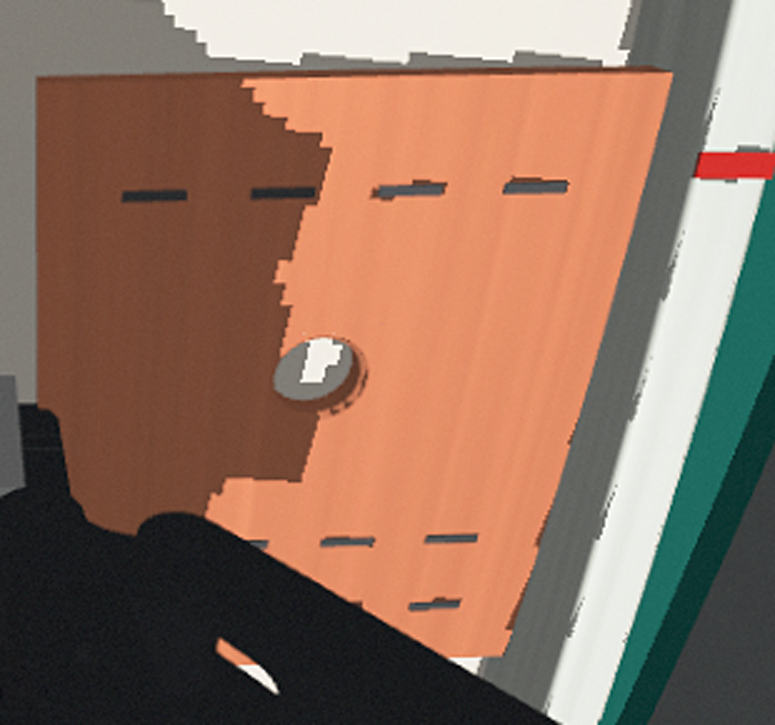

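View pics/cw8b.png

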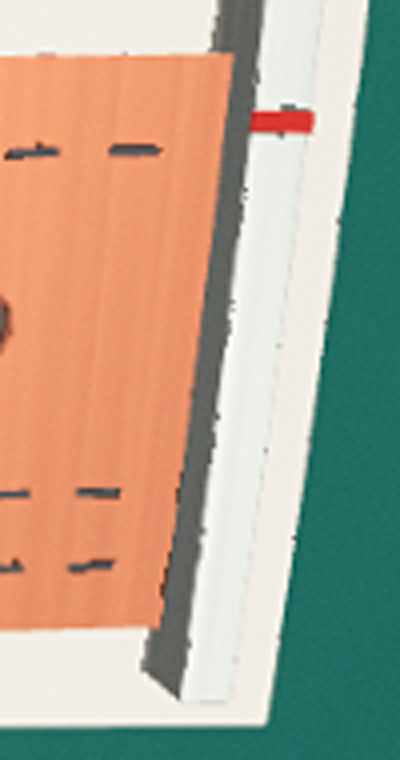

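```bash
python3 - <<'E'
from fit import *
print(pix('w7',[(312,284),(300,298),(345,298),(345,310),(350,330),(365,345),(400,345),(420,360),(460,385),(315,330)]).round(3).tolist())
print(pix('w8',[(464,70),(453,200),(358,72),(357,200)]).round(4).tolist())
wp=pix('w7',np.array([(672,72),(505,656),(37,77)])/2.5+np.array((330,130)),[.0947,.085,.0947]);print(tp(wp))
E
```

```text
[[0.547, -0.12, 0.09], [0.542, -0.124, 0.095], [0.561, -0.123, 0.095], [0.561, -0.123, 0.103], [0.561, -0.116, 0.127], [0.565, -0.117, 0.132], [0.575, -0.115, 0.134], [0.581, -0.116, 0.139], [0.589, -0.116, 0.149], [0.549, -0.122, 0.119]]
[[0.6401, -0.0621, 0.0957], [0.6561, -0.1691, 0.0861], [0.5571, -0.0716, 0.0954], [0.5695, -0.1765, 0.0859]]
[[ 45.8  34. ]
 [ 49.6 -86.5]
 [-50.4  32.2]]
```

```bash
python3 - <<'E'
from fit import *
print(pix('w8',[(505,300),(580,50),(600,200)]).round(3).tolist())
print(pix('top0',[(325,130),(445,128),(325,105),(470,100),(333,75)]).round(3).tolist())
E
```

```text
[[0.788, -0.313, 0.002], [0.796, -0.016, 0.002], [0.792, -0.156, 0.091]]
[[0.796, -0.026, 0.029], [0.795, -0.321, 0.023], [0.8, -0.025, 0.184], [0.796, -0.327, 0.197], [0.858, -0.043, 0.199]]
```

Call:
drive_tool --plan '[[0.6,[0.039,-0.008,0],0],[0.6,[0.039,-0.009,0],0],[0.6,[0,0,-0.05],0],[0.6,[0,0,-0.05],0],[0.6,[0,0,-0.05],0],[0.6,[0,0,-0.01],0],[0.6,[0,0,0],0]]'

```text
time: 12.4
ee_pos: [0.6134, -0.1973, 0.0688]
tcp_rot: [-180.0, -0.0, 95.0]
wrist_force: [0.6, -1.1, -0.6]
opening: 0.0515
```

```bash
python3 - <<'E'
from fit import *
o=grab('wrist','w9');print(o['ee_pos'],o['wrist_force'],o['opening'])
E
```

```text
[ 0.61341302 -0.19726007  0.06880254] [ 0.57662532 -1.06586092 -0.60672771] 0.05153359422870332
```

View pics/w9.png

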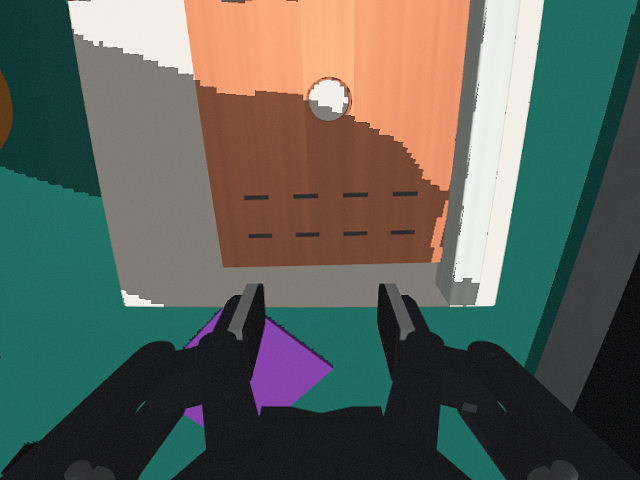

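Call:
drive_tool --plan '[[0.6,[0,0,-0.003],0],[0.6,[0,0,-0.002],0],[0.6,[0,0,0],0]]'

```text
time: 12.82
ee_pos: [0.6137, -0.1977, 0.0637]
tcp_rot: [180.0, 0.0, 94.9]
wrist_force: [-0.2, -0.1, -0.5]
opening: 0.0514
```

Call:
drive_tool --plan '[[0.6,[0,0,-0.002],0],[0.6,[0,0,0],0]]'

```text
time: 13.08
ee_pos: [0.6138, -0.1977, 0.0628]
tcp_rot: [179.9, 0.0, 94.9]
wrist_force: [-2.2, 0.7, 8.3]
opening: 0.0514
```

Call:
drive_tool --plan '[[0.6,[0,0,-0.002],0],[0.6,[0,0,0],0]]'

```text
time: 13.32
ee_pos: [0.6139, -0.1977, 0.0627]
tcp_rot: [179.8, 0.1, 94.9]
wrist_force: [-6.8, 2.1, 20.8]
opening: 0.0514
```

Call:
drive_tool --plan '[[0.6,[0,0,0.0045],0],[0.6,[-0.0003,0.004,0],0],[0.6,[-0.0003,0.004,0],0],[0.6,[-0.0003,0.004,0],0],[0.6,[0,0,0],0]]'

```text
time: 13.95
ee_pos: [0.6126, -0.185, 0.0635]
tcp_rot: [-180.0, -0.0, 95.0]
wrist_force: [-0.0, 0.4, 0.2]
opening: 0.0509
```

```bash
python3 - <<'E'
from fit import *
o=grab('wrist','w10');print(o['ee_pos'],o['wrist_force'],o['opening'])
E
```

```text
[ 0.61255329 -0.18503193  0.06350214] [-0.02815427  0.38897383  0.24418691] 0.05086160203272764
```

View pics/w10.png

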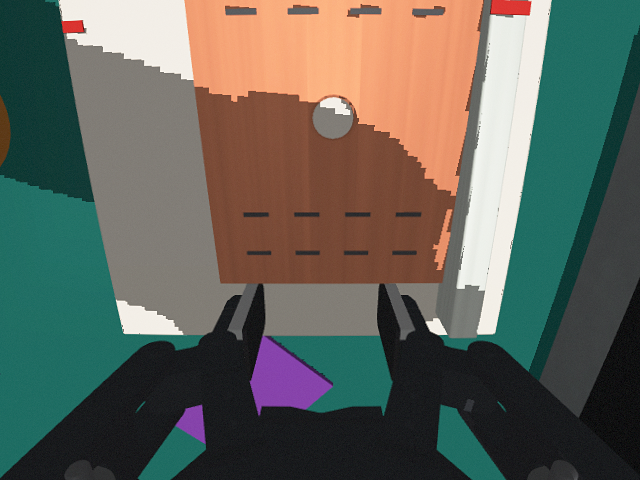

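The plate's −y edge is now level in the image (row 283 on both ends), i.e. squared by the two fingers. Keep pushing.

Call:
drive_tool --plan '[[0.6,[-0.0003,0.004,0],0],[0.6,[-0.0003,0.004,0],0],[0.6,[-0.0004,0.004,0],0],[0.6,[-0.0003,0.004,0],0],[0.6,[0,0,0],0]]'

```text
time: 14.62
ee_pos: [0.6114, -0.169, 0.0639]
tcp_rot: [180.0, -0.0, 95.0]
wrist_force: [0.2, 0.3, 0.5]
opening: 0.0513
```

Call:
drive_tool --plan '[[0.6,[-0.0003,0.003,0],0],[0.6,[-0.0003,0.003,0],0],[0.6,[-0.0002,0.002,0],0],[0.6,[0,0,0],0]]'

```text
time: 15.12
ee_pos: [0.6105, -0.1613, 0.0638]
tcp_rot: [180.0, -0.0, 94.9]
wrist_force: [0.1, -0.3, 0.2]
opening: 0.0512
```

```bash
python3 - <<'E'
from fit import *
o=grab('wrist','w11');print(o['ee_pos'],o['wrist_force'],o['opening'])
print(tp(o['ee_pos'][None]))
E
```

```text
[ 0.61053089 -0.16128092  0.06380818] [ 0.14864798 -0.31561377  0.21702918] 0.05118522295967539
[[ -3.3 -67.7]]
```

View pics/w11.png

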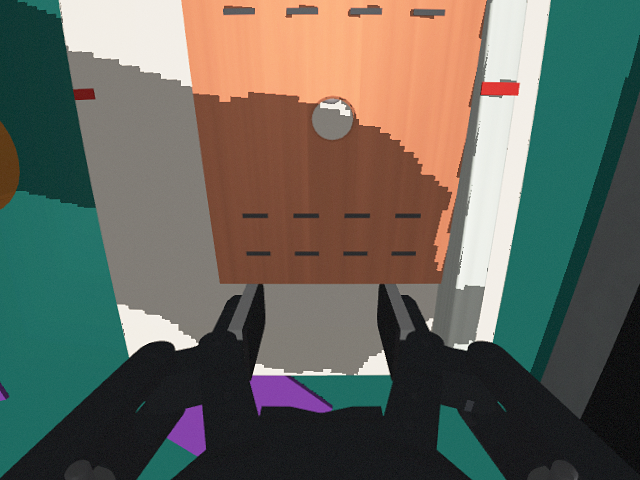

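```bash
python3 - <<'E'
from fit import *
print(tp(pix('w11',[(442,284),(219,284)],.085)),'hole',tp(pix('w11',[(333,118)],.093)))
print('edge',tp(pix('w11',[(187,40),(201,150),(213,240)],[.0935,.0898,.0865])))
print('fence foot',tp(pix('w11',[(433,335),(436,315)],.08)),'stripe',tp(pix('w11',[(500,89)],.1)),tp(pix('w11',[(84,95)],.08)))
crop('w11',420,0,530,350,2.2,'cw11')
E
```

```text
[[ 49.  -58.1]
 [-48.2 -58. ]] hole [[ 0.4 11.1]]
edge [[-48.3  36.5]
 [-48.3  -0.1]
 [-48.3 -37. ]]
fence foot [[ 49.9 -88.2]
 [ 50.  -77. ]] stripe [[54.8 21. ]] [[-95.8  20.5]]
```

View pics/cw11.png

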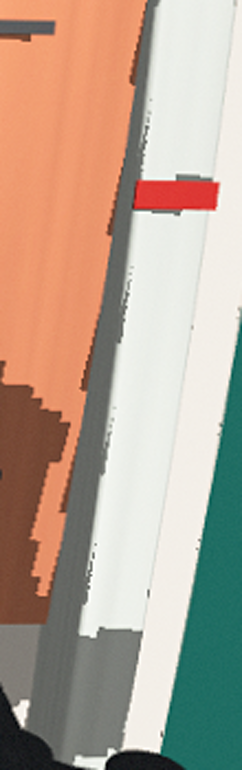

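Plate square and flush, hole 9 mm short of the pin. Pushing on gently.

Call:
drive_tool --plan '[[0.6,[-0.0003,0.003,0],0],[0.6,[-0.0003,0.003,0],0],[0.6,[0,0,0],0]]'

```text
time: 15.55
ee_pos: [0.6099, -0.1552, 0.0637]
tcp_rot: [-180.0, -0.0, 95.0]
wrist_force: [-0.5, 0.3, 0.0]
opening: 0.0512
```

Call:
drive_tool --plan '[[0.6,[-0.0001,0.001,0],0],[0.6,[-0.0001,0.001,0],0],[0.6,[0,0,0],0]]'

```text
time: 15.92
ee_pos: [0.6097, -0.1535, 0.0638]
tcp_rot: [-180.0, -0.0, 94.9]
wrist_force: [-0.9, -0.6, 0.0]
opening: 0.0509
```

```bash
python3 - <<'E'
from fit import *
o=grab('wrist','w12');print(o['ee_pos'],o['wrist_force'],tp(o['ee_pos'][None]))
print(pix('w12',[(300,40),(240,5),(450,40),(300,180),(300,260)]).round(4).tolist())
E
```

```text
[ 0.60971317 -0.15353101  0.06375222] [-9.06082488e-01 -6.29840996e-01  8.82867213e-04] [[ -3.5 -60. ]]
[[0.5928, -0.0494, 0.0854], [0.5715, -0.04, 0.0856], [0.6453, -0.0444, 0.0856], [0.5963, -0.0989, 0.0859], [0.5986, -0.133, 0.0854]]
```

View pics/w12.png

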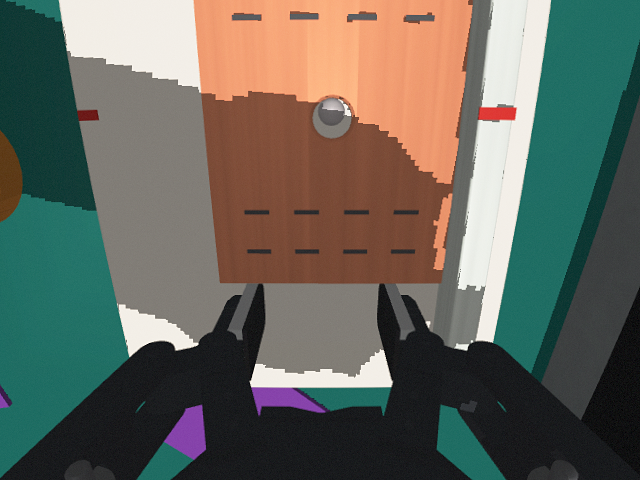

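The plate dropped flat (top z 0.0855 everywhere), pin visible in the hole at (331,110). Back off and rise.

Call:
drive_tool --plan '[[0.6,[0.001,-0.008,0],0],[0.6,[0.0005,-0.007,0.005],0],[0.6,[0,0,0.05],0],[0.6,[0,0.01,0.06],0],[0.4,[-0.02,0.03,0.05],0],[0,[-0.03,0.05,0],0],[0,[-0.02,0.055,0],0],[0,[0,0.06,0],0],[0,[0,0.06,0.02],0],[0,[0,0,0],0]]'

```text
time: 17.23
ee_pos: [0.5415, 0.0988, 0.2503]
tcp_rot: [179.9, -0.0, 95.2]
wrist_force: [-0.5, -0.3, -1.3]
opening: 0.0003
```

```bash
python3 - <<'E'
from fit import *
o=grab('wrist','w13');print(o['time'],o['ee_pos'],o['tcp_rot'],o['wrist_force'])
grab('top','t13')
crop('t13',295,155,420,260,6,'ct13')
E
```

```text
17.225 [0.54146264 0.09883995 0.25025285] [ 1.79859614e+02 -3.89496334e-02  9.51943762e+01] [-0.49245362 -0.28515888 -1.26492599]
```

View pics/w13.png

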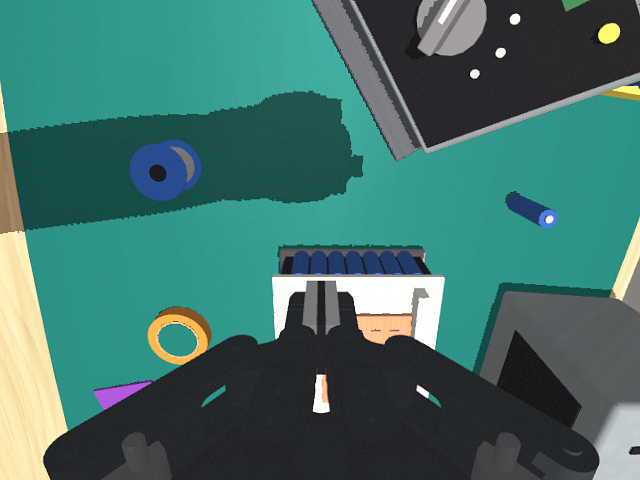

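View pics/ct13.png

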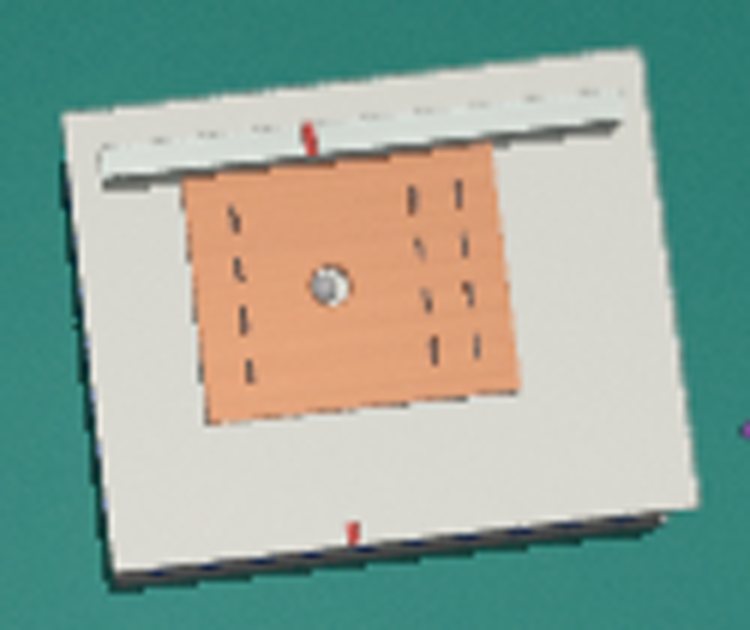

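Plate verified in the top view: flush along the fence, pin in hole at crop (328,287). Now to look at the dial.

Call:
drive_tool --plan '[[0,[0.015,0.03,0.01],-7],[0,[0.015,0.03,0.01],-7],[0,[0,0,0],-7],[0,[0,0,0],0]]'

```text
time: 17.82
ee_pos: [0.5716, 0.1542, 0.268]
tcp_rot: [-180.0, 0.0, 73.9]
wrist_force: [0.7, -0.6, -0.5]
opening: 0.0001
```

```bash
python3 - <<'E'
from fit import *
o=grab('wrist','w14');print(o['time'],o['ee_pos'],o['tcp_rot'],o['wrist_force'])
E
```

```text
17.825 [0.57163091 0.15420048 0.26803404] [-1.79963837e+02  3.84362149e-02  7.38808949e+01] [ 0.67763416 -0.63800755 -0.49044107]
```

View pics/w14.png

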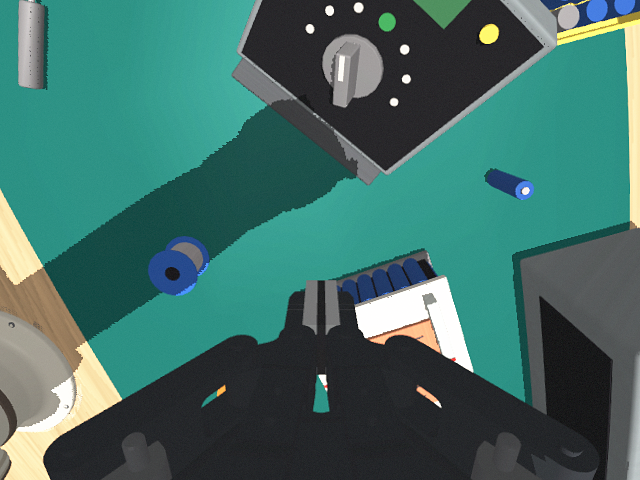

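```bash
python3 - <<'E'
from fit import *
crop('w14',290,0,430,120,5.5,'cw14')
E
```

```text
(no output)
```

View pics/cw14.png

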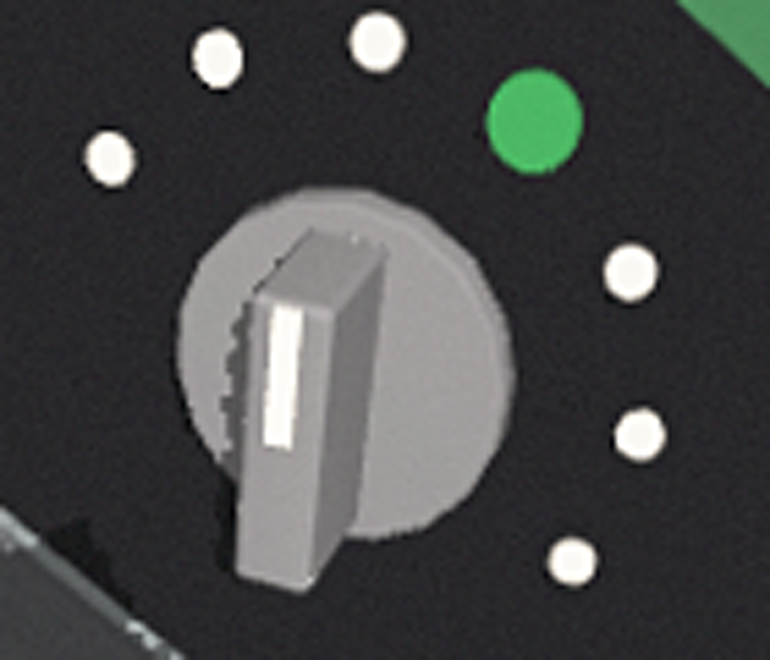

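```bash
cat > con.py <<'E'
from fit import *
from scipy.optimize import least_squares
s,c=np.sin(np.radians(40)),np.cos(np.radians(40))
def frame(psi):
    Rz=R.from_euler('z',psi,degrees=True).as_matrix()
    return Rz@np.array([c,0,s]),Rz@np.array([0,1.,0]),Rz@np.array([-s,0,c])
def dots(p):
    u,y,n=frame(p[3]);return np.array([p[:3]+.047*(np.cos(k*np.pi/6)*y+np.sin(k*np.pi/6)*u) for k in range(7)])
def bar(p,th,h=.031):
    u,y,n=frame(p[3]);x=np.cos(th)*y+np.sin(th)*u;b=np.cross(n,x)
    return np.array([p[:3]+h*n+i*.023*x+j*.0065*b for i,j in((1,1),(1,-1),(-1,1),(-1,-1))])
def fitdots(obs,p0=(.63,.256,.095,35.)):
    f=lambda p:np.concatenate([(proj(t,dots(p))-np.array(o)).ravel() for t,o in obs])
    return least_squares(f,p0,x_scale=[.01,.01,.01,1])
E
python3 - <<'E'
from con import *
w=np.array([(110,158),(218,58),(378,42),(535,121),(631,272),(640,435),(573,561)])/5.5+np.array((290,0))-.4
t=np.array([(340,480),(317,429),(324,373),(361,327),(418,304),(478,311),(524,345)])/5.5+np.array((125,120))-.4
for ob in ([('w14',w)],[('top0',t)],[('w14',w),('top0',t)]):
    r=fitdots(ob);print(r.x.round(4),np.abs(r.fun).max().round(2))
    bc=np.array([(255,297),(335,310),(237,573),(308,590)])/5.5+np.array((290,0))-.4
    g=lambda th:(proj('w14',bar(r.x,th[0]))[[0,1,2,3]]-bc).ravel()
    best=None
    for sw in (0,1):
        bb=bc[[1,0,3,2]] if sw else bc
        for t0 in (0,.5,1,1.5):
            q=least_squares(lambda th:(proj('w14',bar(r.x,th[0]))-bb).ravel(),[t0])
            if best is None or q.cost<best[0]: best=(q.cost,np.degrees(q.x[0]),sw,q.fun.round(1))
    print(best)
E
```

```text
[ 0.6301  0.2591  0.0991 35.4532] 0.19
(np.float64(12.742583038044739), np.float64(60.97801445239583), 0, array([-2.1, -0.2, -0.6,  1.4, -2.3,  2. , -1.1,  2.9]))
[ 0.6296  0.2563  0.0997 35.7499] 0.13
(np.float64(61.2560901854334), np.float64(61.00963352733048), 0, array([-1.7,  3.8, -0.2,  5.4, -1.8,  5.5, -0.6,  6.4]))
[ 0.6305  0.2592  0.0968 35.4611] 1.07
(np.float64(10.357740214202622), np.float64(60.85609173081889), 0, array([-1.8,  0. , -0.5,  1.6, -1.9,  1.8, -0.8,  2.7]))
```

Dial fit: pointer at 61° = position 2, needs one click to position 3. Plan: with the jaws lined up across the console (tool y ∥ console y, yaw 35.5°), close around the bar so the parallel pads turn it to 90°, then open. Move above.

Call:
drive_tool --plan '[[0.6,[0.012,0.024,0.01],-9.6],[0.6,[0.012,0.024,0],-9.6],[0.6,[0.012,0.024,0],-9.6],[0.6,[0.011,0.0234,-0.01],-9.6],[0.6,[0,0,0],0],[0.6,[0,0,0],0]]' --grip_force 20

```text
time: 18.62
ee_pos: [0.6181, 0.2499, 0.2688]
tcp_rot: [180.0, 0.0, 35.7]
wrist_force: [-0.2, -1.1, -0.5]
opening: 0.0515
```

```bash
python3 - <<'E'
from con import *
o=grab('wrist','w15');print(o['time'],o['ee_pos'],o['tcp_rot'],o['wrist_force'],o['opening'])
crop('w15',160,0,560,300,2,'cw15')
p=np.array([.630,.2578,.0985,35.5])
print(proj('w15',dots(p)).round(0).tolist())
E
```

```text
18.625 [0.61812318 0.24986697 0.26880027] [1.79992712e+02 1.92768615e-02 3.57109013e+01] [-0.24178853 -1.07112488 -0.49543573] 0.0515135878724812
[[271.0, 183.0], [275.0, 167.0], [293.0, 153.0], [321.0, 148.0], [349.0, 153.0], [367.0, 167.0], [371.0, 184.0]]
```

View pics/w15.png

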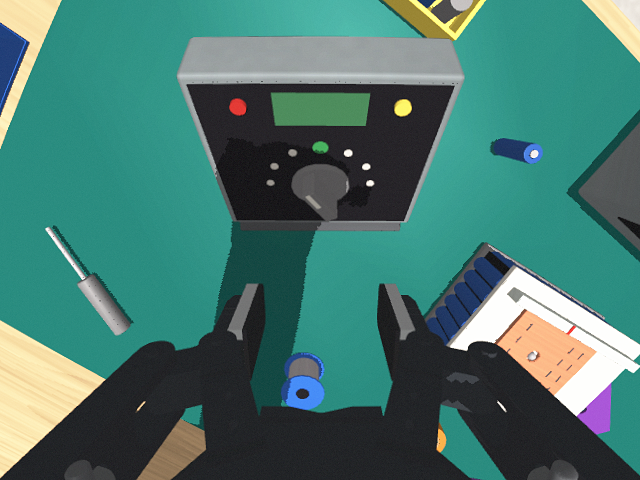

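Centred: green dot (320,147), dots 0/6 at (270,183)/(370,183), jaw midline ≈ column 320. Descend over the bar.

Call:
drive_tool --plan '[[0.6,[0,0,-0.05],0],[0.6,[0,0,-0.05],0],[0.6,[0,0,-0.03],0],[0.6,[0,0,-0.02],0],[0.6,[0,0,-0.006],0],[0.6,[0,0,0],0]]'

```text
time: 19.42
ee_pos: [0.6183, 0.2506, 0.1134]
tcp_rot: [180.0, -0.0, 35.6]
wrist_force: [-0.2, 0.5, 0.7]
opening: 0.0515
```

```bash
python3 - <<'E'
from con import *
o=grab('wrist','w16');print(o['time'],o['ee_pos'],o['wrist_force'])
grab('scene','s16');crop('s16',340,170,500,300,5,'cs16')
E
```

```text
19.425 [0.6183288  0.25060158 0.11342164] [-0.18067717  0.48874889  0.66000051]
```

View pics/w16.png

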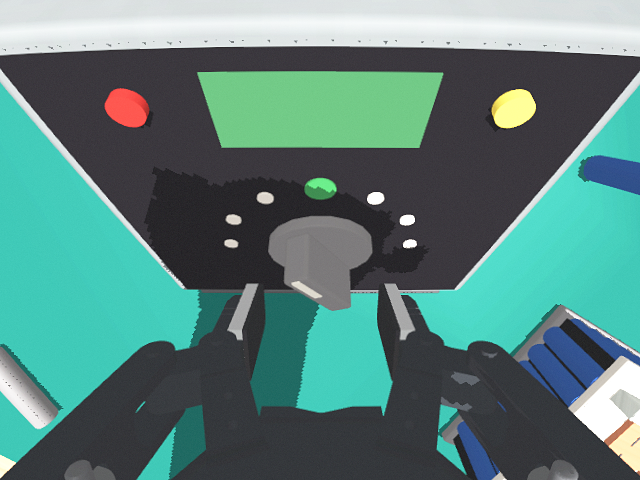

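View pics/cs16.png

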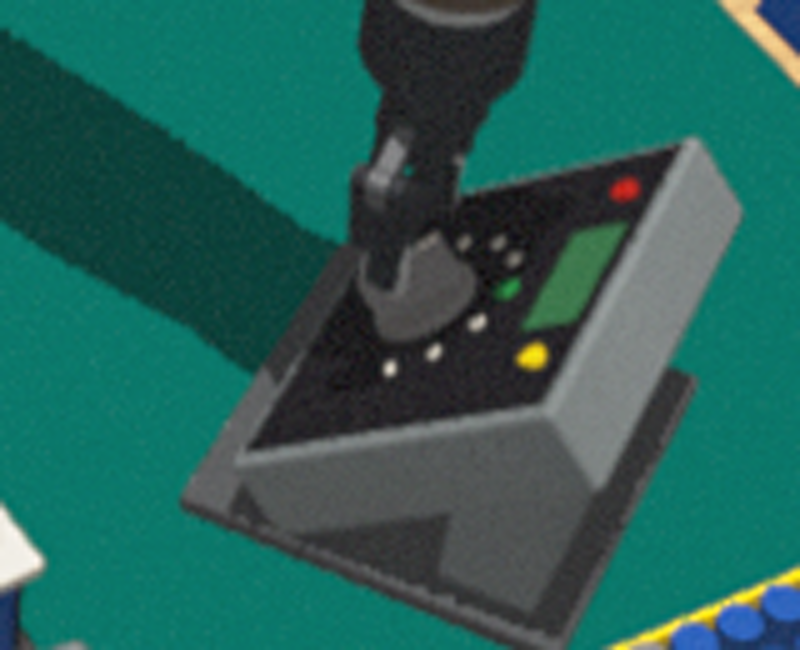

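The bar lies between the open fingers (pointer end at (305,288), jaws at columns 263/378). Down 16 mm more, then close gently in stages.

Call:
drive_tool --plan '[[0.6,[0,0,-0.006],0],[0.6,[0,0,-0.006],0],[0.6,[0,0,-0.004],0],[0.6,[0,0,0],0]]'

```text
time: 20.02
ee_pos: [0.618, 0.251, 0.096]
tcp_rot: [-180.0, 0.0, 35.5]
wrist_force: [1.0, 0.4, -0.2]
opening: 0.0511
```

Call:
drive_tool --plan '[[0.4,[0,0,0],0],[0.35,[0,0,0],0],[0.3,[0,0,0],0],[0.25,[0,0,0],0]]'

```text
time: 20.52
ee_pos: [0.6184, 0.2518, 0.0973]
tcp_rot: [-180.0, -0.1, 35.6]
wrist_force: [1.3, -0.1, -0.1]
opening: 0.0215
```

```bash
python3 - <<'E'
from con import *
o=grab('wrist','w17');print(o['time'],o['ee_pos'],o['wrist_force'],o['torque'],o['opening'])
E
```

```text
20.525 [0.61840627 0.25181884 0.09731235] [ 1.26164133 -0.05736919 -0.12990564] [-0.01847132 -0.08811561 -0.0026621 ] 0.02145774584082708
```

View pics/w17.png

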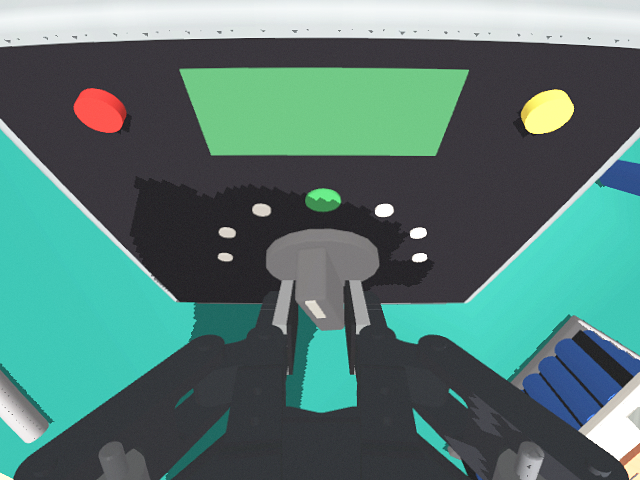

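The dial is turning with the closing jaws. Close fully on the bar.

Call:
drive_tool --plan '[[0.2,[0,0,0],0],[0.15,[0,0,0],0],[0.1,[0,0,0],0],[0.1,[0,0,0],0]]'

```text
time: 21.08
ee_pos: [0.6181, 0.2509, 0.0964]
tcp_rot: [-180.0, 0.0, 35.5]
wrist_force: [-1.3, -0.0, 0.5]
opening: 0.0126
```

```bash
python3 - <<'E'
from con import *
o=grab('wrist','w18');print(o['time'],o['ee_pos'],o['wrist_force'],o['torque'],o['opening'])
crop('w18',220,170,430,350,3.5,'cw18')
E
```

```text
21.075 [0.61806927 0.25093056 0.09638676] [-1.26799566 -0.04023409  0.45897018] [-0.03727969  0.33576858  0.02256604] 0.012585852448538045
```

View pics/cw18.png

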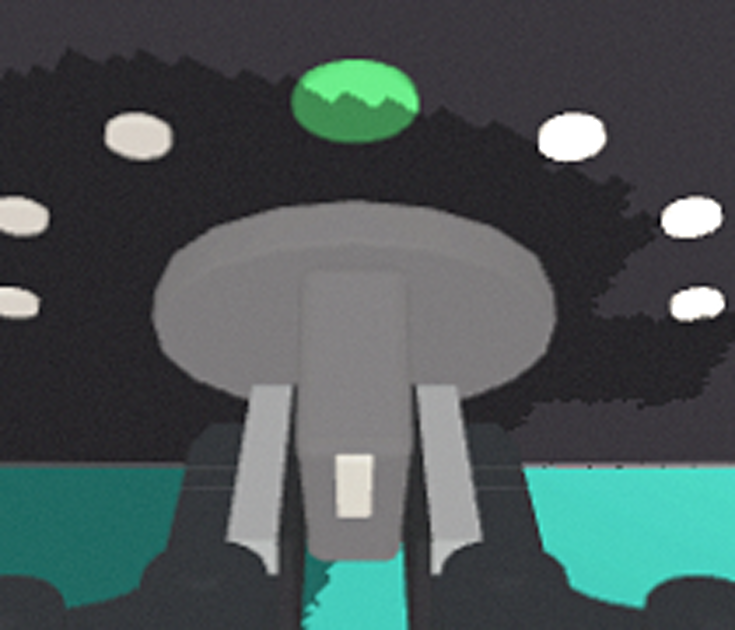

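The bar now points straight at the green dot; opening 12.6 mm ≈ bar thickness. Release and rise.

Call:
drive_tool --plan '[[0.3,[0,0,0],0],[0.6,[0,0,0],0],[0.6,[0,0,0],0],[0.6,[0,0,0.02],0],[0.6,[0,0,0.04],0],[0.6,[0,0,0.05],0],[0.6,[0,0,0.05],0],[0.6,[-0.04,-0.03,0.01],0],[0.6,[-0.04,-0.03,0],0],[0.6,[0,0,0],0]]'

```text
time: 22.38
ee_pos: [0.5361, 0.1895, 0.2675]
tcp_rot: [180.0, -0.0, 35.5]
wrist_force: [-0.3, 0.4, -0.5]
opening: 0.0512
```

```bash
python3 - <<'E'
from con import *
o=grab('wrist','w19');print(o['time'],o['ee_pos'],o['wrist_force'])
crop('w19',220,0,420,150,4,'cw19')
p=np.array([.630,.2578,.0985,35.5])
for th in (75,90,105): print(th,proj('w19',bar(p,np.radians(th))).round(0).tolist())
E
```

```text
22.375 [0.53606576 0.18950776 0.26752245] [-0.30721196  0.3701999  -0.46196946]
75 [[303.0, 68.0], [319.0, 64.0], [319.0, 113.0], [333.0, 110.0]]
90 [[310.0, 65.0], [328.0, 65.0], [312.0, 113.0], [327.0, 113.0]]
105 [[319.0, 64.0], [335.0, 67.0], [305.0, 110.0], [320.0, 113.0]]
```

View pics/w19.png

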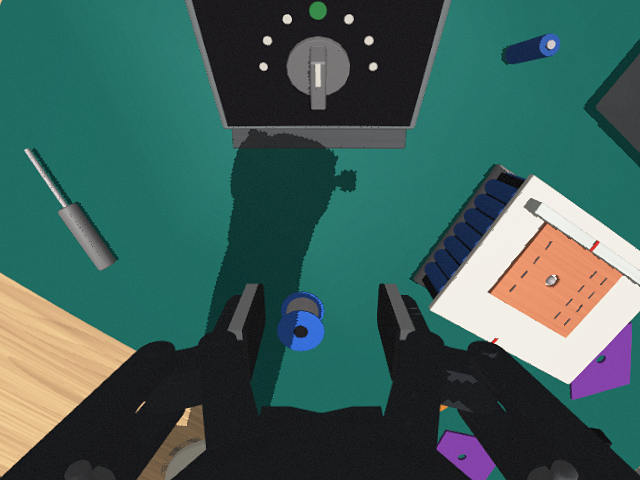

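View pics/cw19.png

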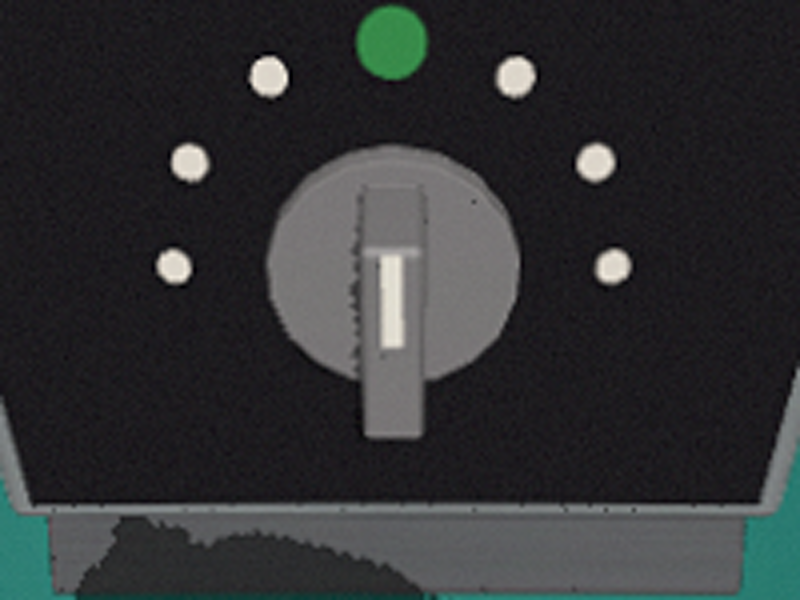

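The dial stayed at 3 after release (bar columns ~362–425 in the crop, straight under the green dot). Final check of everything from the top.

```bash
python3 - <<'E'
from con import *
grab('top','tf')
a=load('top0')[0].astype(int);b=load('tf')[0].astype(int)
for n,(x,y) in dict(spool=(276,306),tape=(372,304),cover=(503,284),cell=(276,138),driver=(145,330),purple1=(450,225),purple2=(440,334)).items():
    s=np.s_[y-20:y+20,x-22:x+22]; print(n,np.abs(a[s]-b[s]).mean().round(1))
w=np.array([(183,178),(491,144),(521,391),(207,423)])/6+np.array((295,155))
t=pix('tf',w-.08,.085);print(tp(t,4.94,(.6066,-.0961)),rigid(PL,t)[0])
E
```

```text
spool 37.1
tape 13.2
cover 9.6
cell 11.4
driver 56.6
purple1 13.6
purple2 13.7
[[ 48.3  69.3]
 [ 48.2 -50. ]
 [-48.3 -49.9]
 [-47.2  70.8]] 4.581951417552117
```

View pics/tf.png

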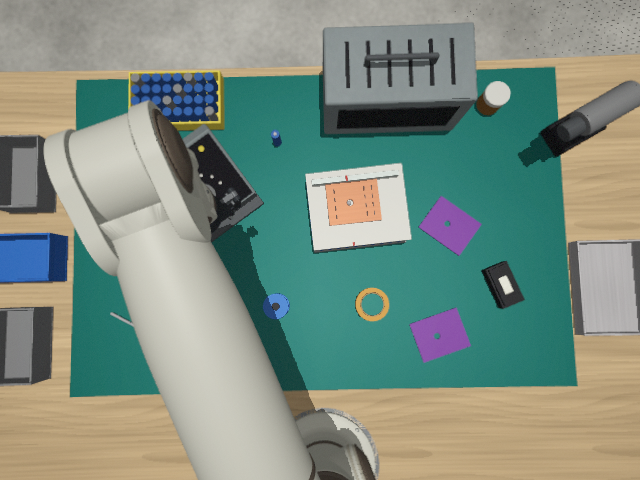

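All bystanders are at their starting pixels (spool 276,306; tape 372,304; cover 503,284; cell 276,138; driver tip 120,320). The plate lies flush on the pin, and the gripper is clear of everything.

```bash
python3 -c "
from workcell import job
print(job.job_done())"
```

```text
the job is handed in; nothing more can be done
None
```

The battery pack is ready for spot welding, and I handed the job in at about 22.5 s of the 58 s allowed.

**Plate:** I pushed the copper plate against the fence. I then slid it along the fence with two spread fingers on its −y edge until the hole dropped over the pin. Before it dropped, it measured square with the fence, with the hole 9 mm short of the pin. After it dropped, its top read z ≈ 85.5 mm at all five points checked, and the pin shows in the hole. The final top view fits the plate 0.4° from the pack, about the precision of reading corner pixels there.

**Dial:** It started at position 2. I closed the jaws on the grip bar, which turned it one click to position 3, and released it. The bar still pointed straight at the green dot afterwards.

**Bystanders:** They stand where they were in the top view. The arm hid the driver's handle there, but the last wrist picture shows the driver lying undisturbed.

**What went wrong or disagreed on the way:**
- **Fingertips:** With the jaws shut, the tips are about 14 mm above the reported TCP, not 22 mm ahead of it. My first push therefore passed over the plate without touching it, and I reset the height by touching the deck.
- **First fence push:** It reached about 29 N at the fingers and left the plate about 1.5° off square. The two-finger push corrected that.

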